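# Put the mixed-up sampling things back in their own trays

## Robot

A 6-joint arm with a two-finger parallel gripper is mounted at the origin on a cart in front of the work surface, level with it; the furniture and walls round the work are solid. World frame = base frame: x ahead of the robot, y to its left, z up, the work surface at z = 0. Lengths are in m, angles in rad, forces in N, time in s.
With the tool pointing down it reaches from about 0.325 to 0.85 m from the base axis. Payload 4.4 kg.
Tool frame: the origin (TCP) lies between the finger pads; the fingertips stand 17 mm ahead of it and the grasp point (between the pads) lies 2 mm behind it; z points along the fingers, y is the line along which they close (so a half turn about z gives the same grasp; the last joint's range is limited). The gripper opens to 94 mm and grips with 3 to 60 N. Pads are 16 mm wide; open, the fingers measure 119 mm over their backs; the gripper's body (75 mm by 177 mm) begins 78 mm behind the grasp point.
Start: joints at [0.982, 0.207, 1.542, -0, 1.393, -0.15], TCP at [0.244, 0.521, 0.222] pointing down, gripper open.
Joint ranges: [-2.73, 2.73], [-0.86, 2.22], [0.23, 2.46], [-1.11, 4.25], [0.08, 2.63], [-2.82, 2.82]. Speed limits (rad/s): [2.79, 2.79, 3.14, 3.14, 3.14, 3.14].

## Interface

Orientations are given as a 3x3 rotation matrix whose columns are the frame's x, y, z axes.
In Python, from rig import bot gives the robot as it stands.
- The arm moves only by the tool jog_arm, never from a script. Its argument "increments" is a list of rows, each a list of 6 numbers: the shift along the tool's x, y, z in m, then the turn, a rotation vector about the tool's x, y, z in degrees. In form: [[tx, ty, tz, rx, ry, rz], ...]. A call has 1 to 10 rows; each row shifts and turns the commanded pose from where the row before left it, along the tool's axes as they then stand; what a row does not reach is not made up. A row lasts 1/10 s, in which the tool goes at most 50 mm and 8.59 degrees, less where a joint would pass 70% of its speed; a pose out of reach is approached as far as the arm can. A call is refused whole if a number of a shift passes 0.05 or a number of a turn 8.59, either way. A call with a gripper value outside its range is refused whole. "jaw" is the finger opening in m, from 0 to 0.094, set as the call begins (left out, the last holds). The fingers move at their own pace and stop on an object; "newtons" is the grip in N (left out, the last holds). Time passes only in rows, so rows that do not move let the fingers close. It gives the time, the measured TCP pose, the force, the opening and the grip force at its end, in the units of the state.
- bot.get_state(): the state, without advancing time (a new reading comes with each control period).
- bot.snapshot(name): name is "scene" or "top" or "wrist"; returns a dict with "color" (420x560x3 uint8, red, green, blue), "fx", "fy", "cx", "cy" (pixels), "rvec" (rotation vector, rad) and "tvec" (3), from world to camera coordinates, as OpenCV has them. Camera axes: x right, y down, z forward; pixel columns grow to the right and rows downward; lengths in m; the calibration is good to about 2 mm. A picture is of the moment at which its call begins. There is no depth.
- bot.sign_off(): hands the job in; it is judged then, once.
Trained networks look in a picture, given as the dict that the camera call returned (one of the last four; its "shot" number tells which), for a name from the list of things; names that differ only in an ending like _2 or _b are one class to them, and where a whole thing is asked for, a point or a joint stands for the part that bears it (a point fixed in the world has none). Each returns a list of dicts, best first, with "conf" (0 to 1); they miss things now and then, are a little off and sometimes report something else, mostly with a low value. They report only what shows in the picture. A call takes as long as a camera call.
- bot.search_frame(name, picture): "extent" ([centre column, centre row, width, height] in pixels, round what is visible of it).
- bot.outline_of(name, picture): "mask" (420x560 bool, what is visible of it) and "extent" ([centre column, centre row, width, height] in pixels, round what is visible of it).
The state is a dict: "clock": time; "qpos": joint angles; "dq": joint speeds; "tau": joint torques, N m; "ee_pos": TCP position; "eef_rot": TCP orientation; "contact_force": force on the tool from outside, world axes, zero at the start; "wrist_torque": the same for the moment, N m; "finger_gap": finger opening in m; "grip_force": force on a finger pad.
Only numpy, scipy, OpenCV 4.12 (cv2) and the standard library are available. Lean on these libraries where they do the work, as an engineer would, in place of code of your own. Each camera call takes 0.05 s, during which the arm holds its last target. There are 200 camera calls.

## Task

The four things on the sampling desk each stand in another one's tray. Swap them round, parking a thing on the dark rubber mat when you need a free spot, until the brown bottle stands in the square tray, the lidded sample cup in the round dish, the beaker in the oblong tray and the label roll lies in the triangular tray, each upright (the roll flat) on the tray's floor, in its middle. Leave the timer beside the trays where it is.

Things in the scene. Friction and masses are not known exactly. Their poses are not given: they have to be found in the camera images.
- bottle: Small brown reagent bottle with a screw cap, round and upright: body 40 mm in diameter, straight from about 5 to 55 mm up, cap 24 mm in diameter from 66 to 83 mm up. About 0.075 kg. Origin: centre of its underside, z up. At the start it stands in the oblong or the triangular tray. Belongs in the square tray.
- sample_cup: Clear plastic sample cup with its wide screw lid on (the lid is fixed), round and upright, 50 mm high; the lid is 41 mm in diameter from 40 to 50 mm up, the wall below up to 38 mm. About 0.016 kg. Origin: centre of its underside, z up. At the start it stands in the oblong or the triangular tray. Belongs in the round dish.
- beaker: Clear open plastic beaker, round, upright and empty, 69 mm high, 58 mm in diameter at the rim and tapering to 47 mm at the foot (about 55 mm at 45 mm up). About 0.028 kg; can be gripped from above across its outside with 8 N. Origin: centre of its underside, z up. At the start it stands in the square tray or the round dish. Belongs in the oblong tray.
- label_roll: White roll of paper labels lying flat (ring axis upright), 49 mm in diameter, 25 mm high, straight sides. About 0.03 kg. Origin: centre of its underside, z up. At the start it lies in the square tray or the round dish. Belongs in the triangular tray.
- square_tray: Fixed to the desk, plain grey plastic. Origin: centre of its underside. Floor 4 mm thick (a thing in it stands 4 mm above the desk), low lip with its top 9 mm above the desk; square, 74 mm outside, 66 mm inside the lip. Sides along its x and y axes.
- round_dish: Fixed to the desk, plain grey plastic. Origin: centre of its underside. Floor 4 mm thick (a thing in it stands 4 mm above the desk), low lip with its top 9 mm above the desk; round, 74 mm in diameter outside, 66 mm inside the lip.
- oblong_tray: Fixed to the desk, plain grey plastic. Origin: centre of its underside. Floor 4 mm thick (a thing in it stands 4 mm above the desk), low lip with its top 9 mm above the desk; oblong, 116 mm long (its y axis) by 74 mm (its x axis), with a broad raised block, as high as the lip, at each end; the square well in the middle is 66 mm inside.
- triangle_tray: Fixed to the desk, plain grey plastic. Origin: centre of its underside. Floor 4 mm thick (a thing in it stands 4 mm above the desk), low lip with its top 9 mm above the desk; equilateral triangle with corners about 69 mm from its centre, one corner on its own +x axis; the inside of each lip is 32 mm from the centre.
- spare_mat: Square dark rubber mat, 100 x 100 x 3 mm, lying empty, fixed to the desk. Origin: centre of its underside (its top is 3 mm above the desk). The free spot on which a thing may be parked on the way; it need not be used.
- timer: White bench timer with a dark display lying on the desk beside the trays (not the similar one far off to the left, next to a spare beaker and roll that are not meant either), 58 x 64 x 19 mm, a loose bystander. Origin: centre of its underside. To be left where it is.

How it is judged:
By the outcome, as a careful person would: the job done as asked, in the order asked, and still so for the second after the job is handed in, with the robot touching nothing.
It also fails if it takes over 131 s, if anything falls off the work surface, if the arm or the gripper's body presses on something with over 40 N, if the wrist force passes 120 N, or if a joint passes its speed limit or range.

## Working session

There is one attempt and no reset: what is moved stays moved. The work goes in short steps, Python scripts to look and compute and a tool call to move; the robot and the scene stay as the last step left them, time stands still between calls to the robot, and variables do not carry over. Pictures are saved under pics/ and viewed, at most 14 in all, crops included, and the job is handed in when it is done.

Besides the shell and the picture viewer there is one more tool, called after "Emit:" in YAML: its name, and indented under it one key for each argument. jog_arm: Moves the arm, as the interface text tells. Its arguments: {"type":"object","properties":{"increments":{"type":"array","items":{"type":"array","items":{"type":"number"}}},"jaw":{"type":"number"},"newtons":{"type":"number"}},"required":["increments"]}

```bash
mkdir -p pics; cat > h.py <<'E'
import numpy as np, cv2
from rig import bot
def ray(p,u,v):
    R,_=cv2.Rodrigues(np.array(p["rvec"],float)); t=np.array(p["tvec"],float)
    d=R.T@np.array([(u-p["cx"])/p["fx"],(v-p["cy"])/p["fy"],1]); return -R.T@t,d
def at(p,u,v,z):
    c,d=ray(p,u,v); return (c+d*(z-c[2])/d[2])[:2]
def proj(p,P):
    K=np.array([[p["fx"],0,p["cx"]],[0,p["fy"],p["cy"]],[0,0,1]],float)
    return cv2.projectPoints(np.array(P,float).reshape(-1,3),np.array(p["rvec"],float),np.array(p["tvec"],float),K,None)[0].reshape(-1,2)
def save(p,n): cv2.imwrite(f"pics/{n}.png",p["color"][:,:,::-1])
E
cat > a.py <<'E'
from h import *
s=bot.get_state(); print(s["ee_pos"],s["eef_rot"],s["clock"])
Z=dict(bottle=.04,sample_cup=.03,beaker=.035,label_roll=.017,square_tray=.009,round_dish=.009,oblong_tray=.009,triangle_tray=.009,spare_mat=.003,timer=.019)
ims=[]
for cam in ("top","scene"):
    p=bot.snapshot(cam); save(p,cam+"0"); ims.append(p["color"])
    print(cam,"campos",ray(p,0,0)[0].round(3))
    for n,z in Z.items():
        for d in bot.outline_of(n,p)[:2]:
            e=d["extent"]; print(n,round(d["conf"],2),np.round(e),at(p,e[0],e[1],z).round(3))
E
python3 a.py
```

```text
[0.24391431 0.51988242 0.22132037] [[-9.05262597e-01  4.24850853e-01 -1.17614600e-03]
 [ 4.24852387e-01  9.05260767e-01 -1.84180295e-03]
 [ 2.82227273e-04 -2.16700375e-03 -9.99997612e-01]] 0.0
top campos [0.364 0.239 1.079]
bottle 0.55 [361. 145.  25.  23.] [0.656 0.124]
sample_cup 0.81 [280. 163.  20.  21.] [0.626 0.298]
sample_cup 0.46 [368. 143.  53.  49.] [0.664 0.106]
beaker 0.7 [243. 243.  26.  24.] [0.455 0.38 ]
label_roll 0.64 [399. 229.  28.  27.] [0.476 0.051]
square_tray 0.63 [245. 249.  46.  42.] [0.446 0.38 ]
square_tray 0.37 [203. 197.  32.  27.] [0.562 0.471]
round_dish 0.67 [400. 234.  36.  33.] [0.467 0.047]
oblong_tray 0.94 [281. 166.  55.  43.] [0.625 0.299]
oblong_tray 0.74 [244. 244.  30.  26.] [0.456 0.381]
triangle_tray 0.6 [366. 144.  53.  49.] [0.666 0.109]
spare_mat 0.56 [322. 244.  58.  60.] [0.451 0.215]
timer 0.76 [202. 197.  32.  29.] [0.56  0.471]
timer 0.45 [321. 243.  55.  61.] [0.451 0.217]
scene campos [ 0.026 -0.027  0.693]
bottle 0.55 [357. 181.  24.  34.] [0.661 0.128]
sample_cup 0.66 [279. 169.  20.  25.] [0.631 0.303]
beaker 0.73 [208. 211.  32.  40.] [0.452 0.377]
beaker 0.34 [359. 272.  35.  28.] [0.448 0.044]
label_roll 0.76 [362. 264.  27.  32.] [0.48  0.048]
square_tray 0.79 [210. 224.  44.  28.] [0.44  0.368]
round_dish 0.79 [361. 275.  36.  26.] [0.462 0.042]
round_dish 0.24 [358. 191.  59.  26.] [0.663 0.121]
oblong_tray 0.59 [281. 178.  55.  27.] [0.626 0.294]
triangle_tray 0.78 [360. 193.  57.  21.] [0.66  0.116]
spare_mat 0.88 [281. 251.  64.  58.] [0.448 0.206]
timer 0.9 [197. 173.  36.  24.] [0.548 0.473]
timer 0.28 [362. 264.  26.  29.] [0.477 0.048]
```

View pics/top0.png

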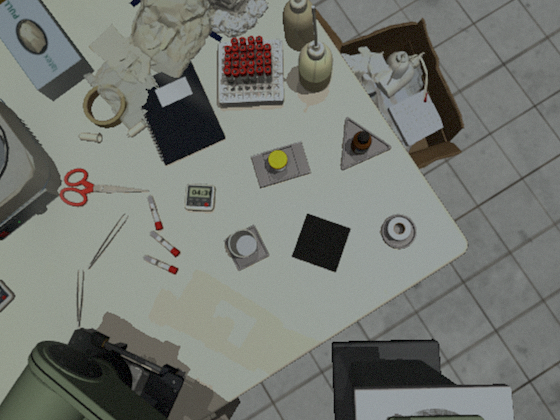

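View pics/scene0.png

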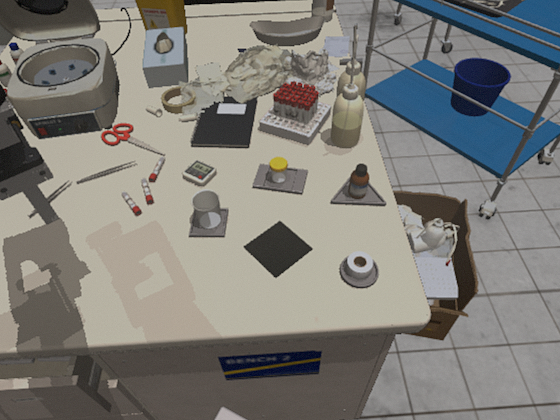

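The pictures show the beaker in the square tray (top px 243,243), the roll in the round dish (398,230), the cup in the oblong tray (278,160) and the bottle in the triangular tray (361,142). The mat is at (321,243) and the timer at (200,197). This is one 4-cycle, so I'll park the roll on the mat. First I'll move over the middle to get a wrist view.

Emit:
jog_arm:
  increments:
    - [0,0,-0.045,0,0,-8.4]
    - [0,0,-0.045,0,0,-8.4]
    - [0,0,-0.045,0,0,-8.4]
    - [-0.032,-0.0375,0,0,0,0]
    - [-0.032,-0.0375,0,0,0,0]
    - [-0.032,-0.0375,0,0,0,0]
    - [-0.032,-0.0375,0,0,0,0]
    - [-0.032,-0.0375,0,0,0,0]
    - [-0.032,-0.0375,0,0,0,0]
    - [-0.032,-0.0375,0,0,0,0]
  jaw: 0.094

```text
clock: 2.1
ee_pos: [0.4695, 0.2566, 0.3577]
eef_rot: [[-1.0, -0.001, 0.001], [-0.001, 1.0, 0.0], [-0.001, 0.0, -1.0]]
contact_force: [0.2, -0.2, 0.8]
finger_gap: 0.0939
grip_force: 0.0
```

```bash
cat > b.py <<'E'
from h import *
s=bot.get_state(); print(s["ee_pos"],s["eef_rot"],s["clock"])
p=bot.snapshot("wrist"); save(p,"w1"); print(ray(p,0,0)[0])
for n,z in dict(bottle=.04,sample_cup=.03,beaker=.035,label_roll=.017,square_tray=.009,round_dish=.009,oblong_tray=.009,triangle_tray=.009,spare_mat=.003).items():
    for d in bot.outline_of(n,p)[:2]:
        e=d["extent"]; print(n,round(d["conf"],2),np.round(e),at(p,e[0],e[1],z).round(3))
E
python3 b.py
```

```text
[0.46953881 0.25658941 0.35767963] [[-9.99999243e-01 -1.07483568e-03  5.98521903e-04]
 [-1.07461159e-03  9.99999352e-01  3.74603606e-04]
 [-5.98924152e-04  3.73960144e-04 -9.99999751e-01]] 2.1
[0.38619856 0.25658615 0.51978693]
bottle 0.91 [214. 284.  30.  36.] [0.669 0.13 ]
sample_cup 0.91 [311. 262.  23.  28.] [0.629 0.309]
beaker 0.6 [358. 171.  41.  39.] [0.459 0.383]
label_roll 0.94 [168. 180.  34.  36.] [0.478 0.055]
round_dish 0.63 [168. 176.  41.  44.] [0.472 0.053]
oblong_tray 0.94 [306. 255.  70.  47.] [0.625 0.302]
triangle_tray 0.69 [226. 273.  21.  52.] [0.662 0.146]
spare_mat 0.87 [259. 165.  67.  70.] [0.452 0.215]
spare_mat 0.7 [212. 281.  30.  37.] [0.683 0.115]
```

View pics/w1.png

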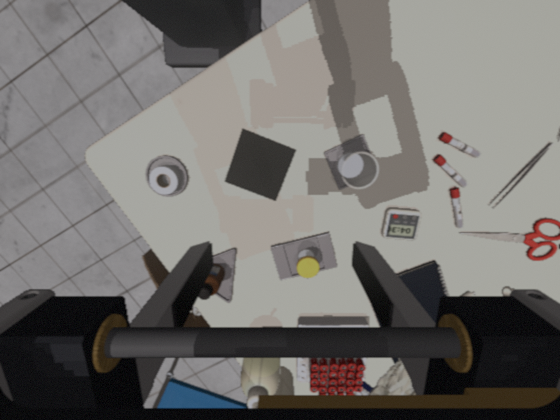

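The wrist view is mirrored relative to the top one: roll in the dish at (168,177), mat (260,164), beaker (355,168), cup (307,266), and the bottle half hidden by a finger. I'll go closer to the dish for an accurate fit.

Emit:
jog_arm:
  increments:
    - [-0.012,-0.037,0.02,0,0,0]
    - [-0.012,-0.037,0.02,0,0,0]
    - [-0.012,-0.037,0.02,0,0,0]
    - [-0.012,-0.037,0.02,0,0,0]
    - [-0.012,-0.037,0.02,0,0,0]
    - [0,0,0,0,0,0]
    - [0,0,0,0,0,0]

```text
clock: 3.3
ee_pos: [0.5284, 0.0736, 0.257]
eef_rot: [[-1.0, -0.0, -0.001], [-0.0, 1.0, 0.001], [0.001, 0.001, -1.0]]
contact_force: [-0.2, 0.9, 0.3]
finger_gap: 0.0939
grip_force: 0.0
```

```bash
cat > fit.py <<'E'
from h import *
from scipy.optimize import minimize
a=np.linspace(0,2*np.pi,40,endpoint=False)
def cyl(*rz): return np.vstack([np.c_[r*np.cos(a),r*np.sin(a),0*a+z] for r,z in rz])
def poly(pts,h): return np.vstack([np.c_[np.array(pts),np.full(len(pts),z)] for z in (0,h)])
M=dict(bottle=[cyl((.02,.0),(.02,.055)),cyl((.02,.055),(.012,.066)),cyl((.012,.066),(.012,.083))],sample_cup=[cyl((.018,0),(.019,.04)),cyl((.0205,.04),(.0205,.05))],
 beaker=[cyl((.0235,0),(.029,.069))],label_roll=[cyl((.0245,0),(.0245,.025))],
 round_dish=[cyl((.037,0),(.037,.009))],
 square_tray=[poly([(.037,.037),(-.037,.037),(-.037,-.037),(.037,-.037)],.009)],
 oblong_tray=[poly([(.037,.058),(-.037,.058),(-.037,-.058),(.037,-.058)],.009)],
 triangle_tray=[poly([(.069,0),(-.0345,.0598),(-.0345,-.0598)],.009)],
 spare_mat=[poly([(.05,.05),(-.05,.05),(-.05,-.05),(.05,-.05)],.003)])
S=4
def render(p,n,x,y,z,yaw=0):
    im=np.zeros((420*S,560*S),np.uint8)
    c,s=np.cos(yaw),np.sin(yaw); R=np.array([[c,-s,0],[s,c,0],[0,0,1]])
    for P in M[n]:
        q=(proj(p,P@R.T+[x,y,z])+.5)*S
        cv2.fillConvexPoly(im,cv2.convexHull(q.astype(np.float32)).astype(np.int32),1)
    return cv2.resize(im*255,(560,420),interpolation=cv2.INTER_AREA)/255.
def fit(p,n,mask,x0,z,yaws=(0,),valid=None):
    best=None; m=mask.astype(float); v=np.ones_like(m) if valid is None else valid
    def f(q):
        r=render(p,n,q[0],q[1],z,q[2] if len(q)>2 else 0)*v; return -np.minimum(r,m).sum()/np.maximum(r,m).sum()
    for yw in yaws:
        q0=np.r_[x0,yw] if len(yaws)>1 else np.array(x0)
        sim=np.vstack([q0]+[q0+d for d in np.eye(len(q0))*np.r_[.006,.006,.2][:len(q0)]])
        o=minimize(f,q0,method="Nelder-Mead",options=dict(initial_simplex=sim,xatol=2e-4,fatol=1e-4,maxiter=90))
        if best is None or o.fun<best.fun: best=o
    return best.x.round(4),round(-best.fun,3)
OBJ=dict(label_roll="round_dish",beaker="square_tray",sample_cup="oblong_tray",bottle="triangle_tray")
def locate(p,n,z,x0,yaws=(0,),tol=.04,fill=None):
    for d in bot.outline_of(n,p):
        e=d["extent"]
        if np.hypot(*(at(p,e[0],e[1],z+.02)-x0))<tol:
            m=d["mask"]
            if fill is not None: m=m|fill
            return fit(p,n,m,x0,z,yaws)+(round(d["conf"],2),m)
    return None
E
cat > c.py <<'E'
from fit import *
s=bot.get_state(); print(s["ee_pos"],s["clock"])
X=dict(label_roll=(.476,.05),beaker=(.452,.378),sample_cup=(.628,.3),bottle=(.662,.124))
p=bot.snapshot("wrist"); save(p,"w2")
r=locate(p,"label_roll",.004,X["label_roll"]); print("w roll",r and r[:3])
r=locate(p,"round_dish",0,(.467,.048),fill=r[3] if r else None); print("w dish",r and r[:3])
r=locate(p,"spare_mat",0,(.45,.213),(0.1,.5,.9,1.3)); print("w mat",r and r[:3])
for cam in ("top","scene"):
    p=bot.snapshot(cam)
    for n,t in OBJ.items():
        r=locate(p,n,.004,X[n]); print(cam,n,r and r[:3])
        k=np.zeros((420,560),bool) if not r else r[3]
        r2=locate(p,t,0,X[n],(0,) if t=="round_dish" else (.1,.5,.9,1.3,1.8,2.2)) ; print(cam,t,r2 and r2[:3])
E
python3 c.py
```

```text
[0.52838619 0.07356404 0.25696783] 3.3
w roll (array([0.4756, 0.0525]), np.float64(0.817), 0.66)
w dish (array([0.4722, 0.0498]), np.float64(0.963), 0.68)
w mat (array([ 0.4537,  0.2155, -0.3708]), np.float64(0.977), 0.6)
top label_roll (array([0.4771, 0.0525]), np.float64(0.754), 0.83)
top round_dish (array([0.4725, 0.0497]), np.float64(0.44), 0.81)
top beaker (array([0.4522, 0.3765]), np.float64(0.959), 0.65)
top square_tray (array([0.4477, 0.3764, 1.9915]), np.float64(0.414), 0.93)
top sample_cup (array([0.6294, 0.3018]), np.float64(0.822), 0.87)
top oblong_tray (array([0.6298, 0.2985, 0.2645]), np.float64(0.73), 0.86)
top bottle (array([0.6639, 0.1232]), np.float64(0.719), 0.88)
top triangle_tray (array([0.6695, 0.1235, 0.4022]), np.float64(0.525), 0.79)
scene label_roll (array([0.4776, 0.0522]), np.float64(0.893), 0.82)
scene round_dish (array([0.4727, 0.0496]), np.float64(0.403), 0.71)
scene beaker (array([0.4535, 0.3762]), np.float64(0.958), 0.75)
scene square_tray (array([0.4484, 0.3767, 2.0034]), np.float64(0.522), 0.66)
scene sample_cup (array([0.6309, 0.3027]), np.float64(0.923), 0.85)
scene oblong_tray (array([0.6296, 0.2988, 3.4059]), np.float64(0.752), 0.57)
scene bottle (array([0.6639, 0.1239]), np.float64(0.875), 0.79)
scene triangle_tray (array([0.6651, 0.1253, 0.4486]), np.float64(0.598), 0.78)
```

View pics/w2.png

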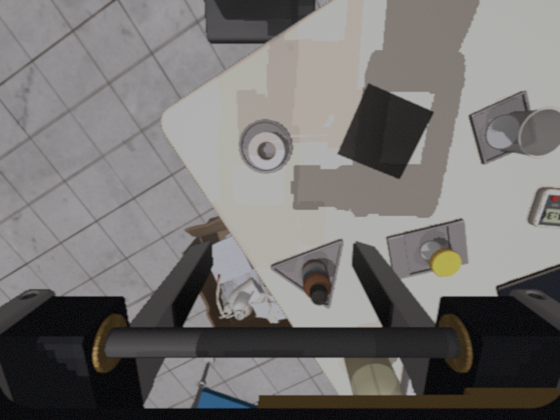

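Wrist view: roll in the dish at (266,148), mat (386,131). The fits agree across cameras: roll (0.4765, 0.0525), dish (0.4725, 0.0497), mat (0.4537, 0.2155). Next I'll pick the roll.

Emit:
jog_arm:
  increments:
    - [0.0173,-0.007,0.036,0,0,0]
    - [0.0173,-0.007,0.036,0,0,0]
    - [0.0173,-0.007,0.036,0,0,0]
    - [0,0,0.045,0,0,0]
    - [0,0,0.045,0,0,0]
    - [0,0,0.02,0,0,0]
    - [0,0,0.01,0,0,0]
    - [0,0,0,0,0,0]
    - [0,0,0,0,0,0]

```text
clock: 5.3
ee_pos: [0.4783, 0.0522, 0.0306]
eef_rot: [[-1.0, -0.001, 0.002], [-0.001, 1.0, -0.0], [-0.002, -0.0, -1.0]]
contact_force: [0.5, -0.3, 0.8]
finger_gap: 0.0939
grip_force: 0.0
```

Emit:
jog_arm:
  increments:
    - [0,0,0,0,0,0]
    - [0,0,0,0,0,0]
    - [0,0,0,0,0,0]
    - [0,0,0,0,0,0]
    - [0,0,0,0,0,0]
    - [0,0,0,0,0,0]
  jaw: 0.03
  newtons: 12

```text
clock: 5.9
ee_pos: [0.4769, 0.0523, 0.0295]
eef_rot: [[-1.0, -0.001, 0.0], [-0.001, 1.0, -0.0], [-0.0, -0.0, -1.0]]
contact_force: [0.8, -0.4, -0.0]
finger_gap: 0.0491
grip_force: 0.0
```

Emit:
jog_arm:
  increments:
    - [0,0,0,0,0,0]
    - [0,0,0,0,0,0]
    - [0,0,-0.01,0,0,0]
    - [0,0,-0.04,0,0,0]
    - [0.0058,0.0408,0,0,0,0]
    - [0.0058,0.0408,0,0,0,0]
    - [0.0058,0.0408,0,0,0,0]
    - [0.0058,0.0408,0,0,0,0]
    - [0,0,0,0,0,0]
    - [0,0,0,0,0,0]

```text
clock: 6.9
ee_pos: [0.4534, 0.2161, 0.0799]
eef_rot: [[-1.0, -0.004, 0.0], [-0.004, 1.0, -0.0], [-0.0, -0.0, -1.0]]
contact_force: [-0.8, -0.5, 0.2]
finger_gap: 0.0477
grip_force: 12.0
```

Emit:
jog_arm:
  increments:
    - [0,0,0.03,0,0,0]
    - [0,0,0.015,0,0,0]
    - [0,0,0.006,0,0,0]
    - [0,0,0,0,0,0]
    - [0,0,0,0,0,0]

```text
clock: 7.4
ee_pos: [0.4542, 0.2146, 0.0289]
eef_rot: [[-1.0, 0.0, 0.001], [0.0, 1.0, 0.0], [-0.001, 0.0, -1.0]]
contact_force: [-0.5, -0.1, -0.3]
finger_gap: 0.0477
grip_force: 12.0
```

Emit:
jog_arm:
  increments:
    - [0,0,0,0,0,0]
    - [0,0,0,0,0,0]
    - [0,0,0,0,0,0]
    - [0,0,-0.045,0,0,0]
    - [0,0,-0.05,0,0,0]
    - [-0.035,0.0172,-0.015,0,0,0]
    - [-0.035,0.0172,-0.015,0,0,0]
    - [-0.035,0.0172,0,0,0,0]
    - [-0.035,0.0172,0,0,0,0]
    - [-0.035,0.0172,0,0,0,0]
  jaw: 0.094

```text
clock: 8.4
ee_pos: [0.6297, 0.3024, 0.1538]
eef_rot: [[-1.0, -0.001, 0.001], [-0.001, 1.0, 0.0], [-0.001, 0.0, -1.0]]
contact_force: [-0.0, 0.9, -0.0]
finger_gap: 0.0939
grip_force: 0.0
```

Emit:
jog_arm:
  increments:
    - [0,0,0,0,0,0]
    - [0,0,0,0,0,0]

```text
clock: 8.6
ee_pos: [0.628, 0.3016, 0.1523]
eef_rot: [[-1.0, -0.001, -0.002], [-0.001, 1.0, -0.001], [0.002, -0.001, -1.0]]
contact_force: [0.7, -0.2, 0.1]
finger_gap: 0.0937
grip_force: 0.0
```

```bash
cat > d.py <<'E'
from fit import *
s=bot.get_state(); print(s["ee_pos"],s["clock"])
for cam in ("wrist","top","scene"):
    p=bot.snapshot(cam); save(p,"d_"+cam)
    for n,x,z in (("sample_cup",(.63,.302),.004),("round_dish",(.4725,.05),0),("label_roll",(.454,.216),.003)):
        r=locate(p,n,z,x); print(cam,n,r and r[:3])
E
python3 d.py
```

```text
[0.62801308 0.30161208 0.15227193] 8.6
wrist sample_cup (array([0.6283, 0.3025]), np.float64(0.932), 0.77)
wrist round_dish (array([0.4717, 0.0489]), np.float64(0.985), 0.89)
wrist label_roll (array([0.453, 0.215]), np.float64(0.89), 0.9)
top sample_cup (array([0.6311, 0.3025]), np.float64(0.352), 0.43)
top round_dish (array([0.4721, 0.049 ]), np.float64(0.964), 0.82)
top label_roll None
scene sample_cup (array([0.6312, 0.3037]), np.float64(0.877), 0.7)
scene round_dish (array([0.4733, 0.0484]), np.float64(0.914), 0.88)
scene label_roll (array([0.4544, 0.2146]), np.float64(0.897), 0.88)
```

View pics/d_wrist.png

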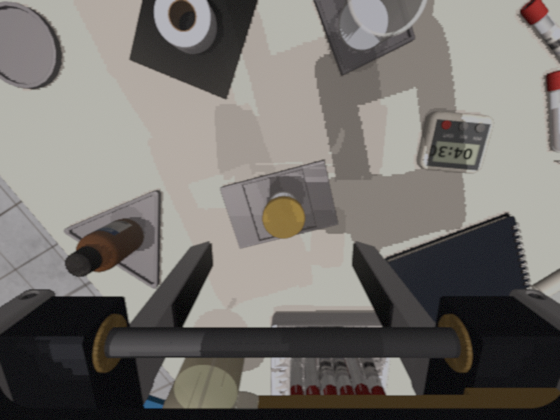

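Wrist view: cup lid at (283,217) in the oblong tray, roll on the mat (185,18), empty dish (25,45). The fingers straddle the cup, so I'll descend and grip the lid.

Emit:
jog_arm:
  increments:
    - [-0.0005,0.001,0.04,0,0,0]
    - [0,0,0.04,0,0,0]
    - [0,0,0.015,0,0,0]
    - [0,0,0.01,0,0,0]
    - [0,0,0,0,0,0]
    - [0,0,0,0,0,0]

```text
clock: 9.8
ee_pos: [0.6303, 0.3031, 0.0503]
eef_rot: [[-1.0, -0.001, 0.003], [-0.001, 1.0, 0.001], [-0.003, 0.001, -1.0]]
contact_force: [0.9, 0.3, 0.7]
finger_gap: 0.0939
grip_force: 0.0
```

Emit:
jog_arm:
  increments:
    - [0,0,0,0,0,0]
    - [0,0,0,0,0,0]
    - [0,0,0,0,0,0]
    - [0,0,0,0,0,0]
    - [0,0,0,0,0,0]
    - [0,0,0,0,0,0]
    - [0,0,0,0,0,0]
    - [0,0,0,0,0,0]
  jaw: 0.025
  newtons: 8

```text
clock: 10.6
ee_pos: [0.6289, 0.3026, 0.0483]
eef_rot: [[-1.0, -0.001, -0.0], [-0.001, 1.0, -0.0], [0.0, -0.0, -1.0]]
contact_force: [-0.5, 0.5, -0.2]
finger_gap: 0.04
grip_force: 8.0
```

Emit:
jog_arm:
  increments:
    - [0,0,-0.015,0,0,0]
    - [0,0,-0.045,0,0,0]
    - [0.0225,-0.0363,0,0,0,0]
    - [0.0225,-0.0363,0,0,0,0]
    - [0.0225,-0.0363,0,0,0,0]
    - [0.0225,-0.0363,0,0,0,0]
    - [0.0225,-0.0363,0,0,0,0]
    - [0.0225,-0.0363,0,0,0,0]
    - [0.0225,-0.0363,0,0,0,0]
    - [0,0,0,0,0,0]

```text
clock: 11.6
ee_pos: [0.4692, 0.0454, 0.1089]
eef_rot: [[-1.0, 0.003, -0.002], [0.003, 1.0, -0.001], [0.002, -0.001, -1.0]]
contact_force: [-1.1, 0.5, -0.0]
finger_gap: 0.0401
grip_force: 8.0
```

Emit:
jog_arm:
  increments:
    - [0,0,0.035,0,0,0]
    - [0,0,0.015,0,0,0]
    - [0,0,0.005,0,0,0]
    - [0,0,0,0,0,0]
    - [0,0,0,0,0,0]
    - [0,0,0,0,0,0]

```text
clock: 12.2
ee_pos: [0.473, 0.0485, 0.0547]
eef_rot: [[-1.0, -0.002, 0.003], [-0.002, 1.0, -0.0], [-0.003, -0.0, -1.0]]
contact_force: [-0.0, -0.2, 0.0]
finger_gap: 0.0401
grip_force: 8.0
```

Emit:
jog_arm:
  increments:
    - [0,0,0.0045,0,0,0]
    - [0,0,0,0,0,0]
    - [0,0,0,0,0,0]

```text
clock: 12.5
ee_pos: [0.4716, 0.0484, 0.0489]
eef_rot: [[-1.0, -0.001, -0.0], [-0.001, 1.0, 0.0], [0.0, 0.0, -1.0]]
contact_force: [0.3, -0.0, -0.4]
finger_gap: 0.0402
grip_force: 8.0
```

Emit:
jog_arm:
  increments:
    - [0,0,0,0,0,0]
    - [0,0,0,0,0,0]
    - [0,0,0,0,0,0]
    - [0,0,-0.03,0,0,0]
    - [0,0,-0.045,0,0,0]
    - [0,0,-0.045,0,0,0]
    - [0.0028,0.0468,0,0,0,0]
    - [0.0028,0.0468,0,0,0,0]
    - [0.0028,0.0468,0,0,0,0]
    - [0.0028,0.0468,0,0,0,0]
  jaw: 0.094

```text
clock: 13.5
ee_pos: [0.4601, 0.2371, 0.1694]
eef_rot: [[-1.0, -0.0, 0.001], [-0.0, 1.0, 0.0], [-0.001, 0.0, -1.0]]
contact_force: [-0.1, 0.3, -0.8]
finger_gap: 0.094
grip_force: 0.0
```

Emit:
jog_arm:
  increments:
    - [0.0028,0.0468,0,0,0,0]
    - [0.0028,0.0468,0,0,0,0]
    - [0.0028,0.0468,0,0,0,0]
    - [0,0,0,0,0,0]
    - [0,0,0,0,0,0]

```text
clock: 14.0
ee_pos: [0.4512, 0.3764, 0.1685]
eef_rot: [[-1.0, -0.003, -0.001], [-0.003, 1.0, -0.001], [0.001, -0.001, -1.0]]
contact_force: [0.4, -0.2, -0.7]
finger_gap: 0.0942
grip_force: 0.0
```

```bash
cat > e.py <<'E'
from fit import *
s=bot.get_state(); print(s["ee_pos"],s["clock"])
for cam in ("wrist","top","scene"):
    p=bot.snapshot(cam); save(p,"e_"+cam)
    for n,x,z,yw in (("beaker",(.453,.3765),.004,(0,)),("sample_cup",(.472,.049),.004,(0,)),("oblong_tray",(.629,.299),0,(.1,.4)),("square_tray",(.448,.377),0,(.2,.6,1))):
        r=locate(p,n,z,x,yw); print(cam,n,r and r[:3])
E
python3 e.py
```

```text
[0.45120649 0.37643746 0.16852209] 14.0
wrist beaker (array([0.4518, 0.3772]), np.float64(0.978), 0.87)
wrist sample_cup (array([0.4717, 0.0447]), np.float64(0.954), 0.57)
wrist oblong_tray (array([0.6278, 0.299 , 0.2897]), np.float64(0.419), 0.71)
wrist square_tray (array([0.4462, 0.3775, 0.428 ]), np.float64(0.422), 0.85)
top beaker (array([0.4395, 0.372 ]), np.float64(0.208), 0.62)
top sample_cup (array([0.472 , 0.0469]), np.float64(0.908), 0.69)
top oblong_tray (array([0.6289, 0.2989, 0.2487]), np.float64(0.96), 0.73)
top square_tray (array([0.4399, 0.3874, 0.642 ]), np.float64(0.193), 0.55)
scene beaker (array([0.4534, 0.3767]), np.float64(0.952), 0.9)
scene sample_cup (array([0.4736, 0.0481]), np.float64(0.911), 0.81)
scene oblong_tray (array([0.6314, 0.2989, 0.2617]), np.float64(0.892), 0.81)
scene square_tray (array([0.4489, 0.3776, 0.4784]), np.float64(0.468), 0.91)
```

View pics/e_wrist.png

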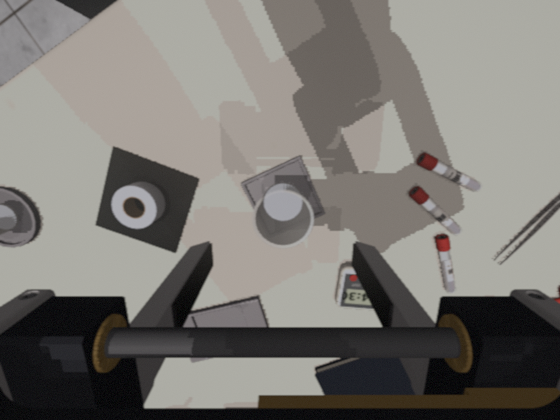

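View pics/e_scene.png

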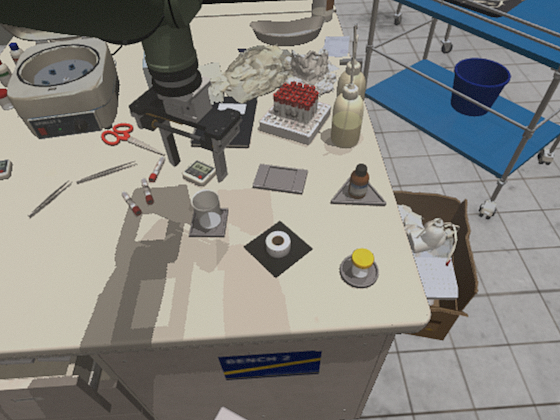

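The scene view shows the cup upright in the dish (361,263), the roll on the mat (279,244), the oblong tray empty, and the beaker in the square tray (207,212). In the wrist view the fingers straddle the beaker (284,213). Picking the beaker.

Emit:
jog_arm:
  increments:
    - [0,0,0.045,0,0,0]
    - [0,0,0.045,0,0,0]
    - [0,0,0.02,0,0,0]
    - [0,0,0.011,0,0,0]
    - [0,0,0,0,0,0]
    - [0,0,0,0,0,0]

```text
clock: 15.35
ee_pos: [0.4528, 0.3766, 0.0492]
eef_rot: [[-1.0, -0.001, 0.002], [-0.001, 1.0, 0.001], [-0.002, 0.001, -1.0]]
contact_force: [0.1, -0.2, -0.3]
finger_gap: 0.0938
grip_force: 0.0
```

Emit:
jog_arm:
  increments:
    - [0,0,0,0,0,0]
    - [0,0,0,0,0,0]
    - [0,0,0,0,0,0]
    - [0,0,0,0,0,0]
    - [0,0,0,0,0,0]
    - [0,0,0,0,0,0]
    - [0,0,0,0,0,0]
  jaw: 0.045
  newtons: 8

```text
clock: 16.05
ee_pos: [0.452, 0.3761, 0.0482]
eef_rot: [[-1.0, -0.001, 0.0], [-0.001, 1.0, 0.0], [-0.0, 0.0, -1.0]]
contact_force: [0.2, 0.3, 1.4]
finger_gap: 0.0568
grip_force: 8.0
```

Emit:
jog_arm:
  increments:
    - [0,0,-0.015,0,0,0]
    - [0,0,-0.035,0,0,0]
    - [-0.0295,-0.0129,0,0,0,0]
    - [-0.0295,-0.0129,0,0,0,0]
    - [-0.0295,-0.0129,0,0,0,0]
    - [-0.0295,-0.0129,0,0,0,0]
    - [-0.0295,-0.0129,0,0,0,0]
    - [-0.0295,-0.0129,0,0,0,0]
    - [0,0,0,0,0,0]
    - [0,0,0,0,0,0]

```text
clock: 17.05
ee_pos: [0.629, 0.2983, 0.0983]
eef_rot: [[-1.0, 0.0, -0.0], [0.0, 1.0, 0.0], [0.0, 0.0, -1.0]]
contact_force: [0.7, -0.1, -0.8]
finger_gap: 0.0572
grip_force: 8.0
```

```bash
cat > f.py <<'E'
from fit import *
s=bot.get_state(); print(s["ee_pos"],s["clock"])
for cam in ("wrist","top","scene"):
    p=bot.snapshot(cam); save(p,"f_"+cam)
    for n,x,z,yw in (("beaker",(.63,.299),.054,(0,)),("square_tray",(.448,.377),0,(.2,.6,1)),("bottle",(.663,.1237),.004,(0,))):
        r=locate(p,n,z,x,yw); print(cam,n,r and r[:3])
E
python3 f.py
```

```text
[0.62904078 0.29828048 0.09828708] 17.05
wrist beaker (array([0.6285, 0.2984]), np.float64(0.957), 0.78)
wrist square_tray (array([0.4471, 0.3777, 0.4418]), np.float64(0.982), 0.69)
wrist bottle (array([0.662 , 0.1236]), np.float64(0.746), 0.8)
top beaker (array([0.6122, 0.296 ]), np.float64(0.21), 0.74)
top square_tray (array([0.4478, 0.3765, 0.4523]), np.float64(0.908), 0.6)
top bottle (array([0.6621, 0.1231]), np.float64(0.892), 0.57)
scene beaker (array([0.6296, 0.3007]), np.float64(0.914), 0.69)
scene square_tray (array([0.449 , 0.3772, 0.4508]), np.float64(0.967), 0.89)
scene bottle (array([0.6652, 0.123 ]), np.float64(0.894), 0.64)
```

Emit:
jog_arm:
  increments:
    - [0,0,0.03,0,0,0]
    - [0,0,0.014,0,0,0]
    - [0,0,0.0055,0,0,0]
    - [0,0,0,0,0,0]
    - [0,0,0,0,0,0]

```text
clock: 18.15
ee_pos: [0.629, 0.2987, 0.0486]
eef_rot: [[-1.0, -0.001, 0.0], [-0.001, 1.0, -0.0], [-0.0, -0.0, -1.0]]
contact_force: [0.4, 0.3, 0.5]
finger_gap: 0.0568
grip_force: 8.0
```

Emit:
jog_arm:
  increments:
    - [0,0,0,0,0,0]
    - [0,0,0,0,0,0]
    - [0,0,0,0,0,0]
    - [0,0,-0.03,0,0,0]
    - [0,0,-0.045,0,0,0]
    - [0,0,-0.045,0,0,0]
    - [-0.0086,-0.0437,0,0,0,0]
    - [-0.0086,-0.0437,0,0,0,0]
    - [-0.0086,-0.0437,0,0,0,0]
    - [-0.0086,-0.0437,0,0,0,0]
  jaw: 0.094

```text
clock: 19.15
ee_pos: [0.6636, 0.1225, 0.1689]
eef_rot: [[-1.0, -0.002, 0.001], [-0.002, 1.0, -0.0], [-0.001, -0.0, -1.0]]
contact_force: [-0.8, 0.1, 0.1]
finger_gap: 0.0941
grip_force: 0.0
```

Emit:
jog_arm:
  increments:
    - [0,0,0,0,0,0]
    - [0,0,0,0,0,0]

```text
clock: 19.35
ee_pos: [0.6636, 0.1228, 0.1686]
eef_rot: [[-1.0, 0.002, 0.0], [0.002, 1.0, 0.001], [-0.0, 0.001, -1.0]]
contact_force: [0.5, 0.5, 0.5]
finger_gap: 0.0938
grip_force: 0.0
```

```bash
cat > g.py <<'E'
from fit import *
s=bot.get_state(); print(s["ee_pos"],s["clock"])
for cam in ("wrist","top","scene"):
    p=bot.snapshot(cam); save(p,"g_"+cam)
    for n,x,z,yw in (("beaker",(.63,.299),.004,(0,)),("bottle",(.663,.1237),.004,(0,)),("triangle_tray",(.667,.124),0,(.1,.4,.8))):
        r=locate(p,n,z,x,yw); print(cam,n,r and r[:3])
E
python3 g.py
```

```text
[0.66359836 0.1228092  0.16858312] 19.35
wrist beaker (array([0.6276, 0.298 ]), np.float64(0.973), 0.76)
wrist bottle None
wrist triangle_tray (array([0.6659, 0.1241, 0.393 ]), np.float64(0.623), 0.7)
top beaker (array([0.6287, 0.2975]), np.float64(0.958), 0.68)
top bottle (array([0.6565, 0.1338]), np.float64(0.378), 0.59)
top triangle_tray (array([0.6642, 0.1273, 0.3994]), np.float64(0.428), 0.69)
scene beaker (array([0.6301, 0.2986]), np.float64(0.945), 0.76)
scene bottle (array([0.665 , 0.1232]), np.float64(0.901), 0.83)
scene triangle_tray (array([0.6676, 0.1234, 0.4045]), np.float64(0.592), 0.68)
```

View pics/g_wrist.png

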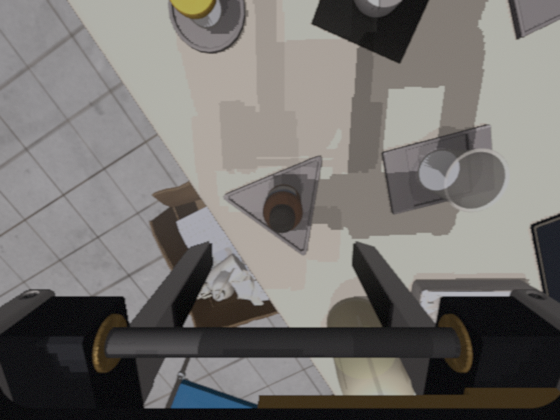

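View pics/g_scene.png

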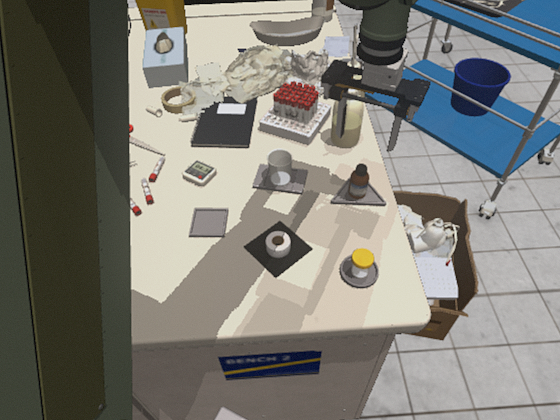

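The wrist view shows the bottle between the fingers (283,210) in the triangular tray, and the beaker centred in the oblong tray (440,172). The scene view confirms both, and the square tray is empty. Gripping the bottle.

Emit:
jog_arm:
  increments:
    - [0,0.0005,0.045,0,0,0]
    - [0,0,0.045,0,0,0]
    - [0,0,0.027,0,0,0]
    - [0,0,0.012,0,0,0]
    - [0,0,0,0,0,0]
    - [0,0,0,0,0,0]

```text
clock: 20.55
ee_pos: [0.6648, 0.1245, 0.0411]
eef_rot: [[-1.0, -0.001, 0.003], [-0.001, 1.0, 0.0], [-0.003, 0.0, -1.0]]
contact_force: [0.4, 1.8, -0.4]
finger_gap: 0.0941
grip_force: 0.0
```

Emit:
jog_arm:
  increments:
    - [0,0,0,0,0,0]
    - [0,0,0,0,0,0]
    - [0,0,0,0,0,0]
    - [0,0,0,0,0,0]
    - [0,0,0,0,0,0]
    - [0,0,0,0,0,0]
    - [0,0,0,0,0,0]
    - [0,0,0,0,0,0]
  jaw: 0.025
  newtons: 18

```text
clock: 21.35
ee_pos: [0.6633, 0.1244, 0.0393]
eef_rot: [[-1.0, -0.001, -0.0], [-0.001, 1.0, -0.0], [0.0, -0.0, -1.0]]
contact_force: [0.4, -0.2, -0.0]
finger_gap: 0.0387
grip_force: 18.0
```

Emit:
jog_arm:
  increments:
    - [0,0,-0.02,0,0,0]
    - [0,0,-0.05,0,0,0]
    - [0.0269,0.0317,-0.03,0,0,0]
    - [0.0269,0.0317,0,0,0,0]
    - [0.0269,0.0317,0,0,0,0]
    - [0.0269,0.0317,0,0,0,0]
    - [0.0269,0.0317,0,0,0,0]
    - [0.0269,0.0317,0,0,0,0]
    - [0.0269,0.0317,0,0,0,0]
    - [0.0269,0.0317,0,0,0,0]

```text
clock: 22.35
ee_pos: [0.4472, 0.3781, 0.1386]
eef_rot: [[-1.0, -0.001, -0.0], [-0.001, 1.0, -0.0], [0.0, -0.0, -1.0]]
contact_force: [0.4, -0.1, -0.7]
finger_gap: 0.0384
grip_force: 18.0
```

Emit:
jog_arm:
  increments:
    - [0,0,0,0,0,0]
    - [0,0,0,0,0,0]
    - [0,0,0.03,0,0,0]
    - [0,0,0,0,0,0]
    - [0,0,0,0,0,0]

```text
clock: 22.85
ee_pos: [0.4488, 0.3756, 0.108]
eef_rot: [[-1.0, 0.001, -0.002], [0.001, 1.0, -0.002], [0.002, -0.002, -1.0]]
contact_force: [-0.4, -0.3, -0.9]
finger_gap: 0.0384
grip_force: 18.0
```

```bash
cat > i.py <<'E'
from fit import *
s=bot.get_state(); print(s["ee_pos"],s["clock"])
for cam in ("wrist","top","scene"):
    p=bot.snapshot(cam); save(p,"i_"+cam)
    for n,x,z,yw in (("bottle",(.448,.377),.074,(0,)),("square_tray",(.448,.377),0,(.2,.6,1)),("triangle_tray",(.667,.124),0,(.1,.4,.8)),("label_roll",(.4537,.2148),.003,(0,))):
        r=locate(p,n,z,x,yw); print(cam,n,r and r[:3])
E
python3 i.py
```

```text
[0.44883198 0.37559041 0.10800335] 22.85
wrist bottle (array([0.4452, 0.3756]), np.float64(0.889), 0.82)
wrist square_tray None
wrist triangle_tray None
wrist label_roll None
top bottle None
top square_tray (array([0.4347, 0.3804, 0.6927]), np.float64(0.2), 0.5)
top triangle_tray (array([0.6671, 0.1224, 0.3989]), np.float64(0.927), 0.6)
top label_roll (array([0.4527, 0.2142]), np.float64(0.761), 0.75)
scene bottle (array([0.4462, 0.3794]), np.float64(0.657), 0.76)
scene square_tray (array([0.4472, 0.3757, 0.4366]), np.float64(0.955), 0.92)
scene triangle_tray (array([0.669 , 0.1229, 0.3852]), np.float64(0.927), 0.83)
scene label_roll (array([0.4541, 0.2144]), np.float64(0.929), 0.82)
```

Emit:
jog_arm:
  increments:
    - [0,0,0.035,0,0,0]
    - [0,0,0.02,0,0,0]
    - [0,0,0.01,0,0,0]
    - [0,0,0.0045,0,0,0]
    - [0,0,0,0,0,0]
    - [0,0,0,0,0,0]

```text
clock: 24.2
ee_pos: [0.4495, 0.3776, 0.0402]
eef_rot: [[-1.0, -0.001, 0.002], [-0.001, 1.0, 0.001], [-0.002, 0.001, -1.0]]
contact_force: [-0.1, -0.4, -0.3]
finger_gap: 0.0384
grip_force: 18.0
```

Emit:
jog_arm:
  increments:
    - [0,0,0,0,0,0]
    - [0,0,0,0,0,0]
    - [0,0,0,0,0,0]
    - [0,0,-0.03,0,0,0]
    - [0,0,-0.045,0,0,0]
    - [0,0,-0.045,0,0,0]
    - [-0.0014,-0.0407,0,0,0,0]
    - [-0.0014,-0.0407,0,0,0,0]
    - [-0.0014,-0.0407,0,0,0,0]
    - [-0.0014,-0.0407,0,0,0,0]
  jaw: 0.094

```text
clock: 25.2
ee_pos: [0.4543, 0.213, 0.1596]
eef_rot: [[-1.0, -0.002, 0.001], [-0.002, 1.0, 0.0], [-0.001, 0.0, -1.0]]
contact_force: [0.8, 0.2, -0.2]
finger_gap: 0.0941
grip_force: 0.0
```

Emit:
jog_arm:
  increments:
    - [0,0,0,0,0,0]
    - [0,0,0,0,0,0]

```text
clock: 25.4
ee_pos: [0.4547, 0.2139, 0.1595]
eef_rot: [[-1.0, 0.001, 0.001], [0.001, 1.0, 0.001], [-0.001, 0.001, -1.0]]
contact_force: [0.5, -0.3, 0.2]
finger_gap: 0.094
grip_force: 0.0
```

```bash
cat > j.py <<'E'
from fit import *
s=bot.get_state(); print(s["ee_pos"],s["clock"])
for cam in ("wrist","scene"):
    p=bot.snapshot(cam); save(p,"j_"+cam)
    for n,x,z,yw in (("bottle",(.448,.377),.004,(0,)),("triangle_tray",(.667,.124),0,(.1,.4,.8)),("label_roll",(.4537,.2148),.003,(0,))):
        r=locate(p,n,z,x,yw); print(cam,n,r and r[:3])
E
python3 j.py
```

```text
[0.45467188 0.21390323 0.15954711] 25.4
wrist bottle (array([0.4475, 0.3757]), np.float64(0.926), 0.73)
wrist triangle_tray (array([0.6693, 0.1236, 0.4248]), np.float64(0.439), 0.55)
wrist label_roll (array([0.4529, 0.2149]), np.float64(0.863), 0.71)
scene bottle (array([0.4506, 0.3776]), np.float64(0.863), 0.58)
scene triangle_tray (array([0.6688, 0.1233, 0.3887]), np.float64(0.924), 0.91)
scene label_roll (array([0.4541, 0.2144]), np.float64(0.932), 0.91)
```

View pics/j_wrist.png

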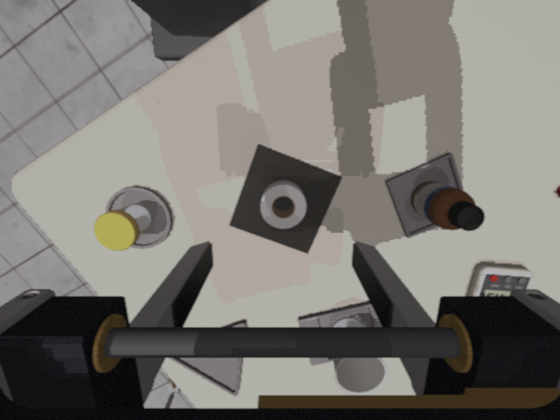

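The wrist view shows the roll between the fingers on the mat (283,205), the bottle upright in the square tray (427,197) and the cup in the dish (140,215). Picking the roll.

Emit:
jog_arm:
  increments:
    - [0.0005,0.0005,0.045,0,0,0]
    - [0,0,0.045,0,0,0]
    - [0,0,0.03,0,0,0]
    - [0,0,0.0115,0,0,0]
    - [0,0,0,0,0,0]
    - [0,0,0,0,0,0]

```text
clock: 26.4
ee_pos: [0.4552, 0.2153, 0.0289]
eef_rot: [[-1.0, -0.001, 0.002], [-0.001, 1.0, 0.001], [-0.002, 0.001, -1.0]]
contact_force: [0.8, -0.5, 0.8]
finger_gap: 0.094
grip_force: 0.0
```

Emit:
jog_arm:
  increments:
    - [0,0,0,0,0,0]
    - [0,0,0,0,0,0]
    - [0,0,0,0,0,0]
    - [0,0,0,0,0,0]
    - [0,0,0,0,0,0]
    - [0,0,0,0,0,0]
    - [0,0,0,0,0,0]
    - [0,0,0,0,0,0]
  jaw: 0.03
  newtons: 12

```text
clock: 27.2
ee_pos: [0.4538, 0.2147, 0.0277]
eef_rot: [[-1.0, -0.001, -0.0], [-0.001, 1.0, -0.0], [0.0, -0.0, -1.0]]
contact_force: [-0.2, -0.8, 1.4]
finger_gap: 0.0476
grip_force: 12.0
```

Emit:
jog_arm:
  increments:
    - [0,0,-0.015,0,0,0]
    - [0,0,-0.035,0,0,0]
    - [-0.0357,-0.0153,0,0,0,0]
    - [-0.0357,-0.0153,0,0,0,0]
    - [-0.0357,-0.0153,0,0,0,0]
    - [-0.0357,-0.0153,0,0,0,0]
    - [-0.0357,-0.0153,0,0,0,0]
    - [-0.0357,-0.0153,0,0,0,0]
    - [0,0,0,0,0,0]
    - [0,0,0,0,0,0]

```text
clock: 28.2
ee_pos: [0.668, 0.1227, 0.0767]
eef_rot: [[-1.0, 0.0, -0.002], [0.0, 1.0, 0.0], [0.002, 0.0, -1.0]]
contact_force: [-0.7, 0.1, -1.1]
finger_gap: 0.0478
grip_force: 12.0
```

Emit:
jog_arm:
  increments:
    - [0,0,0.03,0,0,0]
    - [0,0,0.013,0,0,0]
    - [0,0,0.0055,0,0,0]
    - [0,0,0,0,0,0]
    - [0,0,0,0,0,0]

```text
clock: 28.7
ee_pos: [0.6676, 0.1237, 0.0294]
eef_rot: [[-1.0, -0.002, -0.0], [-0.002, 1.0, 0.0], [0.0, 0.0, -1.0]]
contact_force: [-0.4, -0.4, -0.3]
finger_gap: 0.0474
grip_force: 12.0
```

Emit:
jog_arm:
  increments:
    - [0,0,0,0,0,0]
    - [0,0,0,0,0,0]
    - [0,0,0,0,0,0]
    - [0,0,-0.03,0,0,0]
    - [0,0,-0.045,0,0,0]
    - [0,0,-0.045,0,0,0]
    - [0,0,-0.045,0,0,0]
    - [0.03,0.02,-0.03,0,0,0]
    - [0.03,0.02,-0.03,0,0,0]
    - [0,0,0,0,0,0]
  jaw: 0.094

```text
clock: 29.7
ee_pos: [0.6084, 0.1659, 0.261]
eef_rot: [[-1.0, -0.004, 0.01], [-0.004, 1.0, 0.003], [-0.01, 0.003, -1.0]]
contact_force: [0.0, -0.5, 0.6]
finger_gap: 0.0939
grip_force: 0.0
```

```bash
cat > k.py <<'E'
from fit import *
s=bot.get_state(); print(s["ee_pos"],s["clock"])
for cam in ("wrist","top","scene"):
    p=bot.snapshot(cam); save(p,"k_"+cam)
    for n,x in (("bottle",(.448,.377)),("label_roll",(.668,.1235)),("sample_cup",(.472,.048)),("beaker",(.629,.298))):
        r=locate(p,n,.004,x); print(cam,n,r and r[:3])
    d=bot.outline_of("timer",p); 
    if d: e=d[0]["extent"]; print(cam,"timer",at(p,e[0],e[1],.01).round(3))
E
python3 k.py
```

```text
[0.60840712 0.16591448 0.26100374] 29.7
wrist bottle (array([0.4491, 0.3742]), np.float64(0.9), 0.63)
wrist label_roll (array([0.6658, 0.1242]), np.float64(0.881), 0.76)
wrist sample_cup (array([0.4712, 0.0482]), np.float64(0.929), 0.98)
wrist beaker (array([0.6281, 0.2986]), np.float64(0.962), 0.58)
wrist timer [0.564 0.478]
top bottle (array([0.4488, 0.3762]), np.float64(0.901), 0.6)
top label_roll (array([0.6665, 0.1152]), np.float64(0.326), 0.58)
top sample_cup None
top beaker (array([0.6284, 0.2981]), np.float64(0.952), 0.63)
top timer [0.561 0.472]
scene bottle (array([0.4498, 0.377 ]), np.float64(0.927), 0.83)
scene label_roll (array([0.6686, 0.1252]), np.float64(0.919), 0.63)
scene sample_cup (array([0.4729, 0.0483]), np.float64(0.869), 0.92)
scene beaker (array([0.6298, 0.2986]), np.float64(0.962), 0.82)
scene timer [0.559 0.481]
```

View pics/k_scene.png

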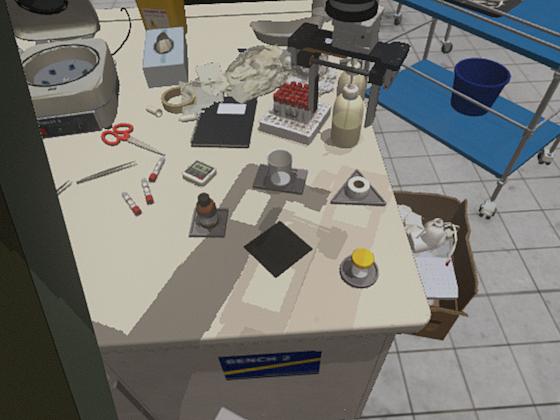

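View pics/k_wrist.png

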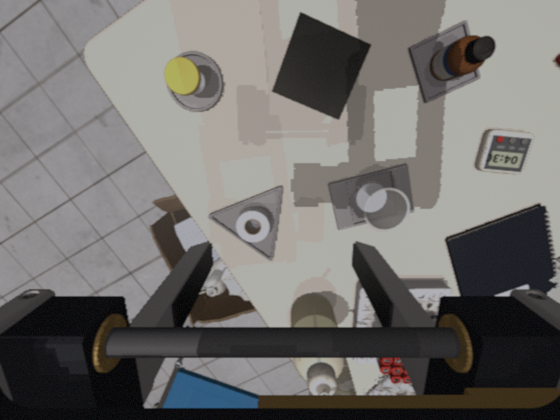

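Both views show every thing flat and centred in its own tray: roll in the triangle (scene 358,187), beaker in the oblong (279,168), bottle in the square (207,212), cup in the dish (361,265). The timer has not moved and the gripper is clear, so I'm handing in.

```bash
python3 -c "
from rig import bot
print(bot.sign_off())"
```

```text
the job is handed in; nothing more can be done
None
```

The bottle is in the square tray, the cup in the round dish, the beaker in the oblong tray and the roll in the triangular tray, each within about 3 mm of the middle in the last pictures; the timer was not moved, and I handed the job in at about 30 s of the 131 s allowed.

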